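# Fish a dropped washer out from under the drying shelf

## Robot

A 6-joint arm with a two-finger parallel gripper is mounted at the origin on the work surface. World frame = base frame: x ahead of the robot, y to its left, z up, the work surface at z = 0. Lengths are in mm, angles in rad, forces in N, time in s.
With the tool pointing down it reaches from about 400 to 925 mm from the base axis. Payload 12.5 kg.
Tool frame: the origin (TCP) lies on the front face of the gripper's body, between the roots of the fingers; the fingertips stand 78 mm ahead of it and the grasp point (between the pads) lies 59 mm ahead of it (env.nose_length is the distance from the TCP to the fingertips, in mm); z points along the fingers, y is the line along which they close (so a half turn about z gives the same grasp; the last joint's range is limited). The gripper opens to 95 mm and grips with 3 to 60 N. Pads are 20 mm wide; open, the fingers measure 119 mm over their backs; the gripper's body (75 mm by 180 mm) begins 59 mm behind the grasp point.
Start: joints at [1.221, 0.491, 1.559, -0, 1.092, -0.106], TCP at [150.849, 606.533, 292.261] pointing down, gripper open.
Joint ranges: [-3.1, 3.1], [-0.84, 2.19], [0.05, 2.79], [-1.13, 4.28], [0.06, 2.93], [-2.69, 2.69]. Speed limits (rad/s): [2.22, 2.22, 2.79, 3.14, 3.14, 3.14].

## Interface

Orientations are given as [roll, pitch, yaw] about the fixed x, y, z axes, in that order (R = Rz(yaw) Ry(pitch) Rx(roll)).
In Python, from cell import env gives the robot as it stands.
- The arm moves only by the tool jog_arm, never from a script. Its argument "motion" is a list of rows, each a list of 7 numbers: the turn, a rotation vector about the tool's x, y, z in degrees, then the shift along the tool's x, y, z in mm, then the finger opening in mm, from 0 to 95.1. In form: [[wx, wy, wz, x, y, z, hand], ...]. A call has 1 to 10 rows; each row shifts and turns the commanded pose from where the row before left it, along the tool's axes as they then stand; what a row does not reach is not made up. A row lasts 1/8 s, in which the tool goes at most 62.5 mm and 10.7 degrees, less where a joint would pass 70% of its speed; a pose out of reach is approached as far as the arm can. A call is refused whole if a number of a shift passes 62.5 or a number of a turn 10.7, either way. A call with a gripper value outside its range is refused whole. The fingers move at their own pace and stop on an object; the grip force is fixed at half the most. Time passes only in rows, so rows that do not move let the fingers close. It gives the time, the measured TCP pose, the force, the opening and the grip force at its end, in the units of the state.
- env.state(): the state, without advancing time (a new reading comes with each control period).
- env.read_camera(name): name is "scene" or "side" or "wrist"; returns a dict with "color" (480x640x3 uint8, red, green, blue), "z_map" (480x640 float32, mm along the optical axis (not along the pixel's ray), 0 where there is no reading), "camera_matrix" (3x3 intrinsics, pixels), "k1" (the pictures are not rectified: a ray, as slopes to the right and down, at radius r is drawn at 1 + k1 r^2 times it, then the intrinsics apply), "world_to_cam" (4x4, takes a point from world to camera coordinates). Camera axes: x right, y up, looking along -z (the intrinsics and any distortion apply to the point x, -y, -z); pixel columns grow to the right and rows downward; lengths in mm; the calibration is good to about 2 mm. A picture is of the moment at which its call begins.
- env.job_done(): hands the job in; it is judged then, once.
Trained networks look in the newest picture that a camera, given by its name, has taken for a name from the list of things; names that differ only in an ending like _2 or _b are one class to them, and where a whole thing is asked for, a point or a joint stands for the part that bears it (a point fixed in the world has none). Each returns a list of dicts, best first, with "score" (0 to 1); they miss things now and then, are a little off and sometimes report something else, mostly with a low value. They report only what shows in the picture. A call takes as long as a camera call. They do not tell look-alikes from the thing itself.
- env.recognise(camera, thing): "location" ([column, row] in pixels, amid what is visible of it).
The state is a dict: "t": time; "joints": joint angles; "qvel": joint speeds; "tau": joint torques, N m; "eef_pos": TCP position; "tcp_rot": TCP orientation; "ft_force": force on the tool from outside, world axes, zero at the start; "moment": the same for the moment, N m; "opening": opening from 0.0 (shut) to 1.0 (fully open); "grip_force": force on a finger pad.
Only numpy, scipy, OpenCV 4.12 (cv2) and the standard library are available. Lean on these libraries where they do the work, as an engineer would, in place of code of your own. Each camera call takes 0.05 s, during which the arm holds its last target. There are 200 camera calls.

## Task

A steel washer from the desk lamp has dropped into the low drying rack and lies out of sight under its shelf, close to the back stop. Take the flat probe from the wooden board, slide it in under the shelf and gently feel for the back stop, sweep the washer along it and out of the rack's open end into the red tray, then lay the probe flat back on the board and let go. Never press the probe hard against the rack, its stop or anything else there, and leave the cup, the bowl and the roll of tape where they are.

Things in the scene. Friction and masses are not known exactly. Their poses are not given: they have to be found in the camera images.
- rack: low drying rack, fixed, 180 deep (x) x 280 wide (y) x 90 mm high, plywood shelf on top. Origin: centre of its underside; +x points to its closed back, its open front is at x = -90 mm; both ends (y = -140 and +140 mm) are open over the full depth, without posts. The shelf is level: underside 78 mm, top 90 mm above the table
- rack_lip (a point): middle of the front edge of the rack's inner plywood floor, at rack x = -90 mm, 34 mm above the table. The floor is level and open to the front and to both ends. The washer (steel, 22 mm across, 7 mm high, 17 g, unmeasured) lies flat on it within 2 mm of the back stop, its centre at rack y between -85 and 85 mm
- rack_zone (a point): not an object: the point at rack x = 30 mm, y = 0 on the rack's floor, mid of the range of the rigid red back stop. The stop spans 278 mm of width, parallel to the front, 34 to 74 mm high; its depth differs each time and is not measured: its front face lies between rack x = -4 and 66 mm, to be found by touch
- tray: red open tray, fixed to the table, 190 (x) x 120 (y) x 21 mm high, walls and floor 4 mm, at one open end of the rack (some days the +y end, some days the -y end), its side wall 2 mm from the rack's end. Its rim is lower than the rack floor, so that the washer drops in. Origin: centre of its underside; axes parallel to the rack's
- probe: flat probe, 0.12 kg: straight flat aluminium blade 240 long (x), 24 wide (y), 8 mm thick, with a wooden grip 44 (x) x 18 (y) mm standing on it from 8 to 68 mm above the blade's underside. Origin: blade's underside, below the centre of the grip; the blade runs from x = -25 to x = +215 mm (the working tip), z up. It lies flat on the board, pointing roughly along +x
- probe_tip (a point): point in the middle of the tip face of the blade, 215 mm ahead of the grip's centre, 4 mm above the blade's underside
- probe_grip (a point): centre of the probe's wooden grip where it is best held, across its 18 mm width, 45 mm above the blade's underside
- board: wooden working board, fixed, 340 (x) x 150 (y) x 8 mm thick, on which the probe lies at the start. Origin: centre of its underside
- cup: white ceramic cup, 64 mm wide, 60 mm high, loose on top of the rack. Origin: centre of its underside
- bowl: terracotta bowl, 90 mm wide, 45 mm high, loose on top of the rack. Origin: centre of its underside
- tape: roll of yellow tape lying flat on the table beyond the end of the rack where the tray is not, 100 mm outside diameter, 24 mm high, loose. Origin: centre of its underside
Mind the look-alikes: they are no part of the job. Of the things like the probe, leave any that is purple; of the rest the larger one is meant.

How it is judged:
By the outcome, as a careful person would: the job done as asked, in the order asked, and still so for the second after the job is handed in, with the robot touching nothing.
It also fails if it takes over 70 s, if anything falls off the work surface, if the arm or the gripper's body presses on something with over 40 N, if the wrist force passes 120 N, or if a joint passes its speed limit or range.

## Working session

There is one attempt and no reset: what is moved stays moved. The work goes in short steps, Python scripts to look and compute and a tool call to move; the robot and the scene stay as the last step left them, time stands still between calls to the robot, and variables do not carry over. Pictures are saved under pics/ and viewed, at most 10 in all, crops included, and the job is handed in when it is done.

Besides the shell and the picture viewer there is one more tool, called after "Call:" in YAML: its name, and indented under it one key for each argument. jog_arm: Moves the arm, as the interface text tells. Its arguments: {"type":"object","properties":{"motion":{"type":"array"}},"required":["motion"]}

```bash
mkdir -p pics
cat > h.py <<'E'
import numpy as np, cv2
from cell import env
def shot(n):
    c=env.read_camera(n); return c
def world(c,u,v,z=None):
    K=np.array(c["camera_matrix"]);k=c["k1"]
    p=cv2.undistortPoints(np.array([[[u,v]]],float),K,np.array([k,0,0,0,0.]))[0,0]
    W=np.array(c["world_to_cam"]);R=W[:3,:3];t=W[:3,3]
    d=R.T@np.array([p[0],-p[1],-1.]);o=-R.T@t
    if z is None:
        s=float(c["z_map"][int(round(v)),int(round(u))])
    else: s=(z-o[2])/d[2]
    return o+s*d
def pix(c,P):
    W=np.array(c["world_to_cam"]);q=W[:3,:3]@np.array(P,float)+W[:3,3]
    s=np.array([q[0]/-q[2],-q[1]/-q[2]]);s=s*(1+c["k1"]*(s@s));K=np.array(c["camera_matrix"])
    return K[0,0]*s[0]+K[0,2],K[1,1]*s[1]+K[1,2]
def save(c,f,crop=None,sc=1):
    im=c["color"][:,:,::-1]
    if crop: im=im[crop[1]:crop[3],crop[0]:crop[2]]
    cv2.imwrite("pics/"+f,cv2.resize(im,None,fx=sc,fy=sc,interpolation=cv2.INTER_CUBIC))
E
python3 - <<'E'
from h import *
np.set_printoptions(precision=1,suppress=True)
s=env.state();print(s)
for n in ["scene","side"]:
    c=shot(n);save(c,n+"0.png")
    for o in ["rack","rack_lip","tray","probe","probe_tip","probe_grip","board","cup","bowl","tape"]:
        for r in env.recognise(n,o)[:3]:
            u,v=r["location"];print(n,o,round(r["score"],2),np.round([u,v]),world(c,u,v))
E
```

```text
{'t': 0.0, 'joints': array([ 1.2,  0.5,  1.6,  0. ,  1.1, -0.1]), 'qvel': array([ 0., -0.,  0., -0., -0., -0.]), 'tau': array([ -0. , -61.3, -25.8,   0.1,   0. ,  -0. ]), 'eef_pos': array([150.8, 606.4, 291.7]), 'tcp_rot': array([-3.1, -0. ,  2.9]), 'ft_force': array([0.1, 0.6, 1.2]), 'moment': array([ 0.,  0., -0.]), 'grip_force': 0.0, 'opening': 1.0024783215569641}
scene rack 0.78 [223. 282.] [730.4 -31.  138.3]
scene rack_lip 0.65 [224. 281.] [719.9 -38.3 115.9]
scene tray 0.7 [304. 304.] [672.1 131.    0.7]
scene probe 0.78 [488. 292.] [501.8 551.5   2.2]
scene probe 0.74 [326. 185.] [323.9  73.1  -3.3]
scene probe 0.68 [402. 266.] [506.1 332.2  14.6]
scene probe_tip 0.88 [405. 265.] [499.9 337.3  12.1]
scene probe_tip 0.79 [488. 289.] [496.9 550.    7.8]
scene probe_tip 0.64 [322. 190.] [345.3  70.    4. ]
scene probe_grip 0.92 [325. 188.] [341.3  75.2   8.4]
scene probe_grip 0.59 [490. 290.] [498.8 555.2   7.7]
scene probe_grip 0.58 [404. 263.] [496.1 334.2  12.4]
scene board 0.88 [401. 265.] [503.4 326.9  14.5]
scene cup 0.7 [190. 256.] [ 677.4 -147.2   93.8]
scene cup 0.25 [4
[... 325 characters left out ...]

side probe 0.75 [225. 234.] [418.9 337.6  26.2]
side probe 0.75 [241. 310.] [339.4  83.5   2.3]
side probe 0.74 [205. 196.] [462.9 577.2   5.5]
side probe_tip 0.97 [237. 310.] [329.9  83.2   6.7]
side probe_tip 0.96 [228. 228.] [445.8 383.   10.4]
side probe_tip 0.72 [201. 199.] [446.5 570.2   4.8]
side probe_grip 0.75 [240. 311.] [334.5  77.9   7.6]
side probe_grip 0.67 [210. 197.] [471.7 562.8   7.9]
side probe_grip 0.56 [234. 231.] [448.6 350.4  16.6]
side board 0.59 [250. 237.] [476.2 317.9   8.7]
side cup 0.97 [448. 266.] [ 664.5 -156.5  143.5]
side bowl 0.74 [410. 240.] [707.4  -5.  103.7]
side bowl 0.44 [334. 246.] [639.1 180.2   3.7]
side tape 0.56 [466. 363.] [ 635.8 -271.3   -1.7]
```

View pics/scene0.png

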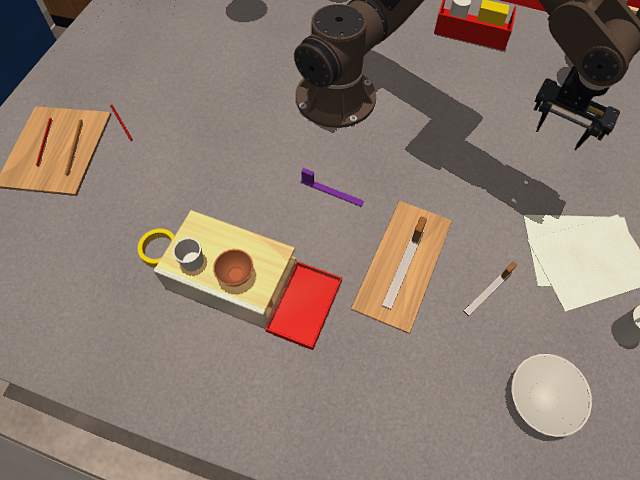

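View pics/side0.png

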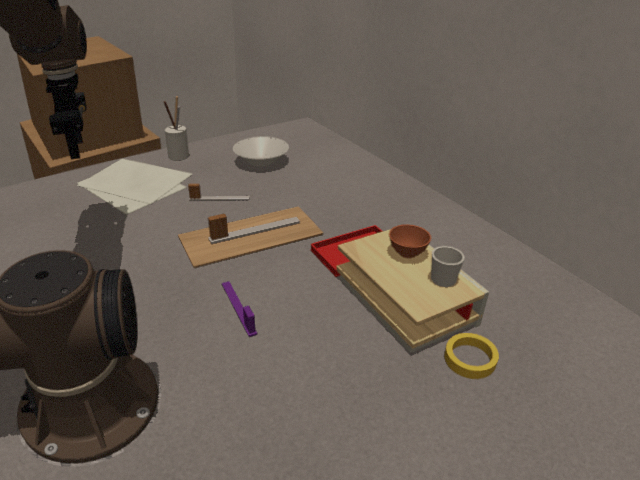

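The probe lookalikes in the scene view are a purple one at (332,187), one on the board at (405,262) and a short one on the table at (490,290). The probe on the board fits: it isn't purple, it's the larger of the other two, and it lies on the board. The tray is at the rack's +y end and the tape is at the -y end.

```bash
cat > m.py <<'E'
from h import *
np.set_printoptions(precision=1,suppress=True)
def cloud(c):
    v,u=np.mgrid[0:480,0:640];K=np.array(c["camera_matrix"])
    p=cv2.undistortPoints(np.stack([u,v],-1).reshape(-1,1,2).astype(float),K,np.array([c["k1"],0,0,0,0.]))[:,0]
    s=c["z_map"].reshape(-1);W=np.array(c["world_to_cam"])
    return ((np.stack([p[:,0],-p[:,1],-np.ones(len(p))],1)*s[:,None]-W[:3,3])@W[:3,:3]).reshape(480,640,3)
def rect(P):
    (x,y),(w,h),a=cv2.minAreaRect(P[:,:2].astype(np.float32));return np.round([x,y,w,h,a],1)
E
python3 - <<'E'
from m import *
for n in ["scene","side"]:
    c=shot(n);P=cloud(c);hsv=cv2.cvtColor(c["color"],cv2.COLOR_RGB2HSV).astype(int)
    H,S,V=hsv[...,0],hsv[...,1],hsv[...,2];X,Y,Z=P[...,0],P[...,1],P[...,2]
    box=lambda a,b,d,e:(X>a)&(X<b)&(Y>d)&(Y<e)
    big=lambda m:(lambda r:r[1]==1+np.argmax(r[2][1:,4]))(cv2.connectedComponentsWithStats(m.astype(np.uint8)))
    def rep(name,m):
        m=big(m);Q=P[m];print(n,name,len(Q),rect(Q),"z",np.median(Q[:,2]),"pix",cv2.boxPoints(cv2.minAreaRect(np.argwhere(m)[:,::-1].astype(np.float32))).round().tolist())
    rep("shelf",box(500,850,-260,140)&(H>12)&(H<32)&(Z>75)&(Z<110))
    rep("tray",box(500,850,50,260)&((H<6)|(H>174))&(S>150)&(Z<40))
    rep("board",box(300,700,220,450)&(H>5)&(H<25)&(S>60)&(Z<25))
    rep("blade",box(300,700,220,450)&(S<50)&(V>120)&(Z<40))
    rep("grip",box(300,700,220,450)&(Z>30)&(Z<110))
c=shot("scene");save(c,"crop1.png",(340,180,540,340),4)
E
```

```text
scene shelf 6552 [657.5 -69.2 281.9 181.5  86. ] z 89.25792172944998 pix [[152.0, 273.0], [178.0, 204.0], [295.0, 248.0], [268.0, 318.0]]
scene tray 3861 [670.4 130.8 123.7 200.4  86.2] z 3.8479936852253407 pix [[264.0, 330.0], [295.0, 258.0], [342.0, 278.0], [312.0, 350.0]]
scene board 6377 [485.3 332.5 152.  348.7  84.1] z 6.924483267617127 pix [[350.0, 311.0], [393.0, 197.0], [452.0, 220.0], [409.0, 333.0]]
scene blade 5678 [500.  335.  399.9 230.    0. ] z -0.9817975507215203 pix [[335.0, 328.0], [375.0, 190.0], [469.0, 217.0], [430.0, 355.0]]
scene grip 179 [411.5 345.9  18.   46.5  83.5] z 72.53166514367722 pix [[411.0, 238.0], [420.0, 216.0], [427.0, 219.0], [418.0, 241.0]]
side shelf 6227 [653.5 -67.4 283.7 184.1  86.9] z 89.93761801056293 pix [[335.0, 249.0], [385.0, 195.0], [490.0, 293.0], [440.0, 347.0]]
side tray 1091 [680.9 134.2 122.3 212.5  87.1] z 6.832501037512108 pix [[307.0, 249.0], [351.0, 202.0], [381.0, 230.0], [337.0, 277.0]]
side board 3826 [489.3 338.7 172.  348.4  84.4] z 7.50597530086994 pix [[177.0, 234.0], [315.0, 199.0], [324.0, 235.0], [186.0, 270.0]]
side blade 376 [498.8 335.8  31.6 238.7  84. ] z 15.699417545642092 pix [[209.0, 237.0], [297.0, 216.0], [298.0, 221.0], [210.0, 242.0]]
side grip 356 [404.2 344.8  20.8  46.   80.5] z 57.40751211473844 pix [[207.0, 215.0], [226.0, 213.0], [228.0, 234.0], [209.0, 235.0]]
```

View pics/crop1.png

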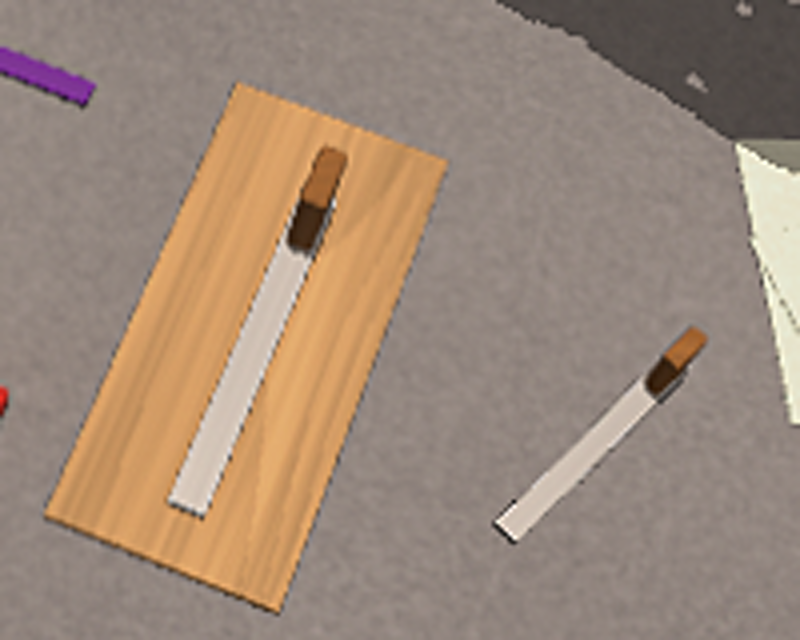

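The crop shows the long light blade with a brown grip on the board, from crop (330,160) to (190,510). The short one is on the bare table at (510,530)–(700,340). So the one on the board is ours, with its grip at about (410,345) and yaw about -6.3°. I'll hover above it next.

```bash
cat >> h.py <<'E'
from scipy.spatial.transform import Rotation as Ro
def plan(target,yaw,n=None):
    s=env.state();R=Ro.from_euler("xyz",s["tcp_rot"]);d=R.inv().apply(np.array(target)-s["eef_pos"])
    T=Ro.from_euler("xyz",[np.pi,0,np.deg2rad(yaw)]);w=np.rad2deg((R.inv()*T).as_rotvec())
    print("pose",s["eef_pos"].round(1),"rpy",np.rad2deg(s["tcp_rot"]).round(2),"shift(tool)",d.round(1),"turn",w.round(2),"F",s["ft_force"].round(1),"t",s["t"])
E
python3 -c "
from h import *
plan([410,345,240],173.7)"
```

```text
pose [150.9 606.5 292.3] rpy [179.99   0.   166.03] shift(tool) [-314.6 -191.3   52.3] turn [ 0.01  0.   -7.67] F [-0.3 -1.  -0. ] t 1.25
```

Call:
jog_arm:
  motion:
    - [0, 0, 0, -40, -24, 6, 60]
    - [0, 0, 0, -40, -24, 6, 60]
    - [0, 0, 0, -40, -24, 6, 60]
    - [0, 0, 0, -40, -24, 6, 60]
    - [0, 0, 0, -40, -24, 6, 60]
    - [0, 0, 0, -40, -24, 6, 60]
    - [0, 0, 0, -40, -24, 8, 60]
    - [0, 0, -7.7, -34.6, -23.3, 8, 60]
    - [0, 0, 0, 0, 0, 0, 60]

```text
t: 2.38
eef_pos: [411.4, 343.2, 239.8]
tcp_rot: [-3.141, -0.0, 3.03]
ft_force: [0.1, 0.2, -0.1]
opening: 0.63
grip_force: 0.0
```

Run:
```python
from m import *
c=shot("wrist");save(c,"w1.png")
P=cloud(c);W=np.array(c["world_to_cam"]);print("cam",-W[:3,:3].T@W[:3,3],W[:3,:3])
for o in ["probe_grip","probe"]:
  for r in env.recognise("wrist",o)[:3]:
    u,v=r["location"];print(o,round(r["score"],2),np.round([u,v]),world(c,u,v),world(c,u,v,76))
X,Y,Z=P[...,0],P[...,1],P[...,2]
m=(Z>65)&(Z<95)&(X>340)&(X<480)&(Y>290)&(Y<400);Q=P[m]
if len(Q): print(len(Q),rect(Q),np.median(Q[:,2]))
plan([410,345,240],173.7)
```

```text
cam [328.8 352.5 332.1] [[ 0.1  1.   0. ]
 [-1.   0.1 -0.3]
 [-0.3  0.   1. ]]
probe_grip 0.95 [577. 248.] [458.2 581.8   6.4] [430.6 532.8  76. ]
probe_grip 0.7 [325. 289.] [469.4 340.8  15.1] [442.4 343.   76. ]
probe_grip 0.58 [ 70. 180.] [343.7 125.8   6.1] [340.5 174.4  76. ]
probe 0.88 [577. 245.] [455.8 581.6   6.4] [428.7 532.6  76. ]
probe 0.82 [325. 288.] [467.5 340.7  17.1] [441.6 342.9  76. ]
probe 0.73 [ 68. 181.] [344.1 123.    5.9] [340.8 172.3  76. ]
1372 [407.4 348.1  17.4  43.4  83.5] 75.57036760974773
pose [409.7 345.4 240.4] rpy [180.    0.  173.7] shift(tool) [-0.4 -0.3  0.4] turn [ 0.   0.  -0.1] F [-0.6 -0.2  0.5] t 2.525
```

View pics/w1.png

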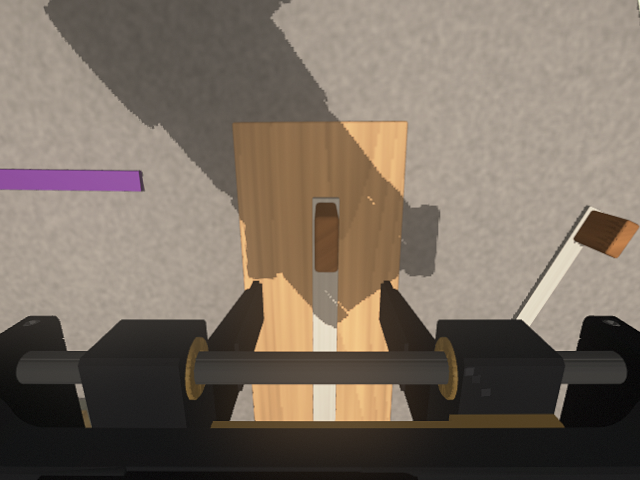

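The wrist view shows the grip at (326,237), between the open fingers. It measures (407.4,348.1), with the top at 75.6 against 76 expected and yaw -6.5°. I'm descending to grasp it.

Call:
jog_arm:
  motion:
    - [0, 0, 0.2, 2, 2, 30, 60]
    - [0, 0, 0, 0, 0, 30, 60]
    - [0, 0, 0, 0, 0, 30, 60]
    - [0, 0, 0, 0, 0, 20, 60]
    - [0, 0, 0, 0, 0, 18, 60]
    - [0, 0, 0, 0, 0, 0, 0]
    - [0, 0, 0, 0, 0, 0, 0]
    - [0, 0, 0, 0, 0, 0, 0]
    - [0, 0, 0, 0, 0, 0, 0]
    - [0, 0, 0, 0, 0, 0, 0]

```text
t: 3.78
eef_pos: [408.3, 347.2, 112.6]
tcp_rot: [3.141, 0.0, 3.029]
ft_force: [-0.5, 0.8, 2.4]
opening: 0.19
grip_force: 30.0
```

Call:
jog_arm:
  motion:
    - [0, 0, 0, 0, 0, -5, 0]
    - [0, 0, 0, 0, 0, -15, 0]
    - [0, 0, 0, 0, 0, -30, 0]
    - [0, 0, 0, 0, 0, -40, 0]
    - [0, 0, 0, 0, 0, -40, 0]
    - [0, 0, 0, 0, 0, -35, 0]
    - [0, 0, 0, 0, 0, -20, 0]
    - [0, 0, 0, 0, 0, -5, 0]
    - [0, 0, 0, 0, 0, 0, 0]

```text
t: 4.9
eef_pos: [408.0, 347.0, 302.3]
tcp_rot: [3.142, -0.0, 3.029]
ft_force: [0.0, 0.1, -1.1]
opening: 0.188
grip_force: 30.0
```

Run:
```python
from m import *
for n in ["scene","side"]:
    c=shot(n);P=cloud(c);hsv=cv2.cvtColor(c["color"],cv2.COLOR_RGB2HSV).astype(int);X,Y,Z=[P[...,i] for i in range(3)]
    m=(X>440)&(X<680)&(Y>260)&(Y<400)&(Z>170)&(Z<240)&(hsv[...,1]<60);Q=P[m]
    print(n,len(Q))
    if len(Q)>50:
        print(rect(Q)); b=np.linalg.lstsq(np.c_[Q[:,:2],np.ones(len(Q))],Q[:,2],rcond=None)[0];print("slope",b*[1000,1000,1],"z at x=450,620",[b@[x,345-.11*(x-408),1] for x in(450,620)])
plan([450,65,310],176)
```

```text
scene 840
[531.5 331.8  24.  185.7  83.2]
slope [  1.7   6.8 201.1] z at x=450,620 [np.float64(204.19387722931518), np.float64(204.35797599922907)]
side 519
[530.5 330.3  32.6 179.8  83.8]
slope [ 15.  140.7 149.9] z at x=450,620 [np.float64(204.51286678095704), np.float64(204.4280799020275)]
pose [407.9 347.  301.5] rpy [-179.9   -0.1  173.5] shift(tool) [ -73.5 -275.4   -8.4] turn [-0.1 -0.1 -2.5] F [-0.8  0.  -1.7] t 5.0
```

The blade hangs level and its tip is where I expected. I'm carrying it above everything to the rack's -y end.

Call:
jog_arm:
  motion:
    - [0, 0, 0, -10, -30, -2, 0]
    - [0, 0, -0.5, -14, -48, -2, 0]
    - [0, 0, -0.5, -16, -50, -2, 0]
    - [0, 0, -0.5, -16, -50, -2, 0]
    - [0, 0, -0.5, -12, -50, 0, 0]
    - [0, 0, -0.5, -5, -48, 0, 0]
    - [0, 0, 0, 1, -50, 0, 0]
    - [0, 0, 0, 1, -50, 0, 0]
    - [0, 0, 0, 1, -50, 0, 0]
    - [0, 0, 0, 1, -50, 0, 0]

```text
t: 6.25
eef_pos: [435.7, -135.7, 309.5]
tcp_rot: [3.141, -0.001, 3.072]
ft_force: [0.6, 0.5, -1.9]
opening: 0.187
grip_force: 30.0
```

Call:
jog_arm:
  motion:
    - [0, 0, 0, 1, -45, 0, 0]
    - [0, 0, 0, 1, -25, 0, 0]
    - [0, 0, 0, 0, -10, 0, 0]
    - [0, 0, 0, 0, 0, 0, 0]

```text
t: 6.75
eef_pos: [428.6, -213.6, 309.7]
tcp_rot: [3.141, -0.001, 3.072]
ft_force: [0.3, 0.4, 0.0]
opening: 0.19
grip_force: 30.0
```

Run:
```python
from m import *
plan([420,-215,310],176)
for n in ["wrist","side"]:
    c=shot(n);P=cloud(c);save(c,n+"2.png")
    hsv=cv2.cvtColor(c["color"],cv2.COLOR_RGB2HSV).astype(int);H,S=hsv[...,0],hsv[...,1];X,Y,Z=[P[...,i] for i in range(3)]
    for nm,m in [("shelf",(X>520)&(X<800)&(Y>-250)&(Y<120)&(H>12)&(H<32)&(Z>80)&(Z<98)),("tape",(H>20)&(H<32)&(S>180)&(X>550)&(X<720)&(Y<-225)&(Z>12)&(Z<35)),("stop",((H<6)|(H>174))&(S>150)&(X>560)&(X<760)&(Y>-230)&(Y<60)&(Z>36)&(Z<74))]:
        Q=P[m];print(n,nm,len(Q),rect(Q) if len(Q)>10 else "",np.percentile(Q,[5,50,95],axis=0).round(0).tolist() if len(Q)>10 else "")
```

```text
pose [ 428.6 -213.6  309.7] rpy [180.   -0.1 176. ] shift(tool) [ 8.5 -1.9 -0.3] turn [ 0.  -0.1 -0. ] F [0.3 0.4 0. ] t 6.75
wrist shelf 4728 [609.4 -85.6 237.8  91.4  86.2] [[600.0, -199.0, 87.0], [627.0, -29.0, 90.0], [655.0, 20.0, 91.0]]
wrist tape 0  
wrist stop 0  
side shelf 3000 [654.  -68.3 281.9 185.4  86.4] [[561.0, -207.0, 84.0], [623.0, -169.0, 90.0], [726.0, 46.0, 92.0]]
side tape 150 [ 639.4 -272.3   89.2   89.4   68.7] [[597.0, -318.0, 12.0], [640.0, -274.0, 17.0], [685.0, -232.0, 22.0]]
side stop 132 [ 690.2 -195.     9.9   30.6    7.5] [[687.0, -209.0, 38.0], [690.0, -202.0, 51.0], [694.0, -185.0, 69.0]]
```

View pics/side2.png

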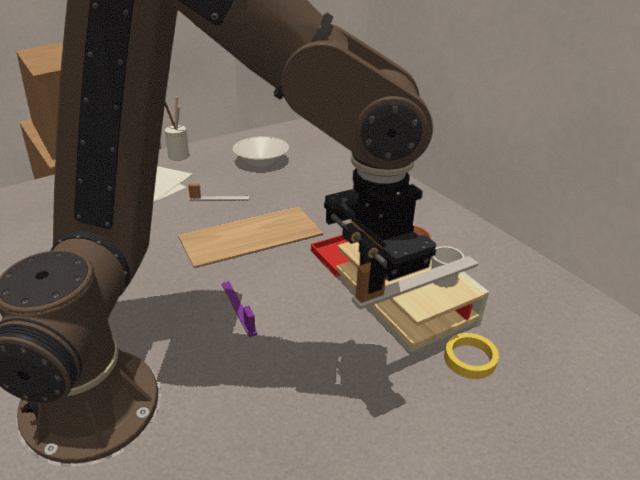

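View pics/wrist2.png

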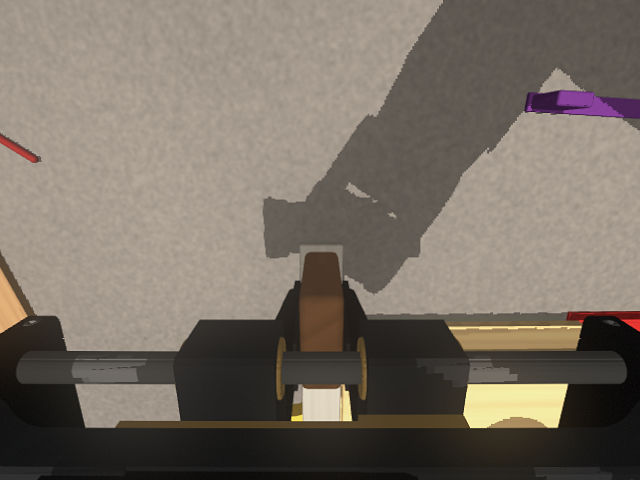

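The side view shows the empty board at (250,235) and the blade tip over the rack's -y end at (470,265). The tape is at (472,355), and the red stop can be seen through the end at (465,310). From depth, its face is near rack x≈44. I'm descending outside the -y end, with the blade above the tape's height.

Call:
jog_arm:
  motion:
    - [0, 0, 1.5, -2.6, -9, 0, 0]
    - [0, 0, 0, 0, 0, 20, 0]
    - [0, 0, 0, 0, 0, 30, 0]
    - [0, 0, 0, 0, 0, 30, 0]
    - [0, 0, 0, 0, 0, 30, 0]
    - [0, 0, 0, 0, 0, 25, 0]
    - [0, 0, 0, 0, 0, 15, 0]
    - [0, 0, 0, 0, 0, 8, 0]
    - [0, 0, 0, 0, 0, 0, 0]

```text
t: 7.98
eef_pos: [430.8, -222.9, 152.0]
tcp_rot: [3.141, -0.0, 3.046]
ft_force: [-0.0, -0.1, -1.3]
opening: 0.183
grip_force: 30.0
```

Run:
```python
from m import *
plan([430.4,-222.5,152],174.5)
c=shot("side");P=cloud(c);save(c,"side3.png",(380,220,540,400),3.3)
hsv=cv2.cvtColor(c["color"],cv2.COLOR_RGB2HSV).astype(int);H,S=hsv[...,0],hsv[...,1];X,Y,Z=[P[...,i] for i in range(3)]
m=(S<60)&(X>480)&(X<680)&(Y<-190)&(Y>-280)&(Z>45)&(Z<70);Q=P[m];print(len(Q),rect(Q),np.percentile(Q,[5,50,95],axis=0))
```

```text
pose [ 430.8 -222.9  152. ] rpy [180.   -0.  174.5] shift(tool) [0.4 0.3 0. ] turn [ 0. -0.  0.] F [-0.  -0.1 -1.3] t 7.975
682 [ 562.  -236.6   27.1  162.8   85.3] [[ 502.5 -252.    50.4]
 [ 581.4 -241.5   55.4]
 [ 634.9 -228.9   57.7]]
```

View pics/side3.png

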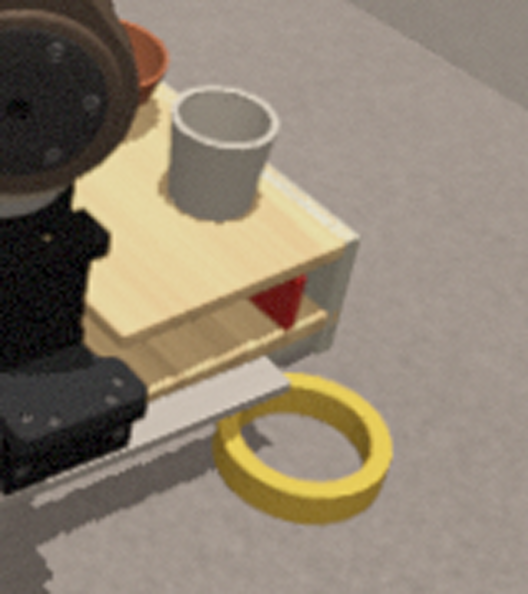

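The enlarged view shows the blade tip at crop (285,378) just outside the open end, level, with the red stop at (285,300) well ahead of it. I'm sliding it in sideways, then lowering it close to the floor.

Call:
jog_arm:
  motion:
    - [0, 0, 0, 0.2, 6, 0, 0]
    - [0, 0, 0, 0.3, 10, 0, 0]
    - [0, 0, 0, 0.4, 14, 0, 0]
    - [0, 0, 0, 0.4, 14, 0, 0]
    - [0, 0, 0, 0.4, 12, 0, 0]
    - [0, 0, 0, 0.2, 6, 0, 0]
    - [0, 0, 0, 0, 0, 4, 0]
    - [0, 0, 0, 0, 0, 4, 0]
    - [0, 0, 0, 0, 0, 3, 0]
    - [0, 0, 0, 0, 0, 0, 0]

```text
t: 9.28
eef_pos: [434.5, -161.2, 140.9]
tcp_rot: [3.141, -0.001, 3.046]
ft_force: [-0.3, 0.5, -1.1]
opening: 0.188
grip_force: 30.0
```

Call:
jog_arm:
  motion:
    - [0, 0, 0, -2, 0, 1, 0]
    - [0, 0, 0, -4, 0.1, 0, 0]
    - [0, 0, 0, -4, 0.1, 0, 0]
    - [0, 0, 0, -4, 0.1, 0, 0]
    - [0, 0, 0, -4, 0.1, 0, 0]
    - [0, 0, 0, -4, 0.1, 0, 0]
    - [0, 0, 0, -3, 0.1, 0, 0]
    - [0, 0, 0, -2, 0.1, 0, 0]
    - [0, 0, 0, -1, 0, 0, 0]
    - [0, 0, 0, 0, 0, 0, 0]

```text
t: 10.52
eef_pos: [462.6, -163.0, 140.2]
tcp_rot: [3.141, -0.0, 3.046]
ft_force: [0.6, -0.8, -1.7]
opening: 0.187
grip_force: 30.0
```

Call:
jog_arm:
  motion:
    - [0, 0, 0, -1, 0, 0, 0]
    - [0, 0, 0, -1, 0, 0, 0]
    - [0, 0, 0, -1, 0, 0, 0]
    - [0, 0, 0, 0, 0, 0, 0]

```text
t: 11.02
eef_pos: [465.6, -163.3, 140.2]
tcp_rot: [3.142, 0.0, 3.046]
ft_force: [-0.2, 0.0, -0.2]
opening: 0.189
grip_force: 30.0
```

Call:
jog_arm:
  motion:
    - [0, 0, 0, -1, 0, 0, 0]
    - [0, 0, 0, -1, 0, 0, 0]
    - [0, 0, 0, 0, 0, 0, 0]

```text
t: 11.4
eef_pos: [467.6, -163.5, 140.2]
tcp_rot: [3.141, 0.0, 3.046]
ft_force: [-0.3, 1.2, -1.9]
opening: 0.189
grip_force: 30.0
```

Call:
jog_arm:
  motion:
    - [0, 0, 0, -1, 0, 0, 0]
    - [0, 0, 0, -1, 0, 0, 0]
    - [0, 0, 0, 0, 0, 0, 0]

```text
t: 11.78
eef_pos: [469.6, -163.6, 140.2]
tcp_rot: [3.142, 0.0, 3.046]
ft_force: [0.0, 0.0, -1.8]
opening: 0.189
grip_force: 30.0
```

Call:
jog_arm:
  motion:
    - [0, 0, 0, -1, 0, 0, 0]
    - [0, 0, 0, -1, 0, 0, 0]
    - [0, 0, 0, 0, 0, 0, 0]

```text
t: 12.15
eef_pos: [471.6, -163.8, 140.2]
tcp_rot: [3.142, 0.0, 3.046]
ft_force: [-0.3, -0.2, -1.1]
opening: 0.187
grip_force: 30.0
```

Call:
jog_arm:
  motion:
    - [0, 0, 0, -0.8, 0, 0, 0]
    - [0, 0, 0, -0.7, 0, 0, 0]
    - [0, 0, 0, 0, 0, 0, 0]

```text
t: 12.52
eef_pos: [473.1, -164.0, 140.2]
tcp_rot: [3.141, -0.0, 3.046]
ft_force: [0.3, -0.4, -1.5]
opening: 0.189
grip_force: 30.0
```

Call:
jog_arm:
  motion:
    - [0, 0, 0, -0.8, 0, 0, 0]
    - [0, 0, 0, -0.7, 0, 0, 0]
    - [0, 0, 0, 0, 0, 0, 0]

```text
t: 12.9
eef_pos: [474.6, -164.1, 140.2]
tcp_rot: [3.142, 0.0, 3.046]
ft_force: [0.1, -0.2, -1.4]
opening: 0.19
grip_force: 30.0
```

Call:
jog_arm:
  motion:
    - [0, 0, 0, -0.8, 0, 0, 0]
    - [0, 0, 0, -0.7, 0, 0, 0]
    - [0, 0, 0, 0, 0, 0, 0]

```text
t: 13.28
eef_pos: [476.1, -164.2, 140.2]
tcp_rot: [3.141, 0.0, 3.046]
ft_force: [0.4, 0.5, -1.6]
opening: 0.185
grip_force: 30.0
```

Call:
jog_arm:
  motion:
    - [0, 0, 0, -0.8, 0, 0, 0]
    - [0, 0, 0, -0.7, 0, 0, 0]
    - [0, 0, 0, 0, 0, 0, 0]

```text
t: 13.65
eef_pos: [477.6, -164.4, 140.2]
tcp_rot: [3.141, 0.0, 3.046]
ft_force: [-0.2, -0.4, -1.2]
opening: 0.189
grip_force: 30.0
```

Call:
jog_arm:
  motion:
    - [0, 0, 0, -0.8, 0, 0, 0]
    - [0, 0, 0, -0.7, 0, 0, 0]
    - [0, 0, 0, 0, 0, 0, 0]

```text
t: 14.02
eef_pos: [478.4, -164.4, 140.2]
tcp_rot: [3.141, -0.001, 3.046]
ft_force: [-5.3, 1.1, 1.4]
opening: 0.188
grip_force: 30.0
```

The tip has touched the stop at about 5 N. I'm backing off 1.5 mm and sweeping along +y while watching the force.

Call:
jog_arm:
  motion:
    - [0, 0, 0, 1.2, 0, 0, 0]
    - [0, 0, 0, 1, 0, 0, 0]
    - [0, 0, 0, 0.1, 3, 0, 0]
    - [0, 0, 0, 0.15, 5, 0, 0]
    - [0, 0, 0, 0.15, 5, 0, 0]
    - [0, 0, 0, 0.15, 5, 0, 0]
    - [0, 0, 0, 0.15, 5, 0, 0]
    - [0, 0, 0, 0.15, 5, 0, 0]
    - [0, 0, 0, 0.15, 5, 0, 0]

```text
t: 15.15
eef_pos: [479.0, -131.0, 140.2]
tcp_rot: [3.142, 0.0, 3.046]
ft_force: [1.0, 0.4, -0.7]
opening: 0.189
grip_force: 30.0
```

Call:
jog_arm:
  motion:
    - [0, 0, 0, 0.15, 5, 0, 0]
    - [0, 0, 0, 0.15, 5, 0, 0]
    - [0, 0, 0, 0.15, 5, 0, 0]
    - [0, 0, 0, 0.15, 5, 0, 0]
    - [0, 0, 0, 0.15, 5, 0, 0]
    - [0, 0, 0, 0.15, 5, 0, 0]

```text
t: 15.9
eef_pos: [480.9, -101.1, 140.2]
tcp_rot: [3.141, 0.0, 3.046]
ft_force: [0.1, -0.1, -1.6]
opening: 0.187
grip_force: 30.0
```

Call:
jog_arm:
  motion:
    - [0, 0, 0, -0.8, 0, 0, 0]
    - [0, 0, 0, -0.7, 0, 0, 0]
    - [0, 0, 0, 0, 0, 0, 0]

```text
t: 16.27
eef_pos: [482.2, -101.6, 140.1]
tcp_rot: [3.141, -0.001, 3.046]
ft_force: [-0.9, 0.1, -2.7]
opening: 0.188
grip_force: 30.0
```

The second touch matches the assumed rack yaw of -3.7°. I'm carrying on with the sweep.

Call:
jog_arm:
  motion:
    - [0, 0, 0, 1.4, 0, 0, 0]
    - [0, 0, 0, 0.1, 3, 0, 0]
    - [0, 0, 0, 0.2, 6, 0, 0]
    - [0, 0, 0, 0.2, 6, 0, 0]
    - [0, 0, 0, 0.2, 6, 0, 0]
    - [0, 0, 0, 0.2, 6, 0, 0]
    - [0, 0, 0, 0.2, 6, 0, 0]
    - [0, 0, 0, 0.2, 6, 0, 0]
    - [0, 0, 0, 0.2, 6, 0, 0]

```text
t: 17.4
eef_pos: [483.8, -56.1, 140.2]
tcp_rot: [3.141, 0.0, 3.046]
ft_force: [0.3, 0.7, -1.4]
opening: 0.19
grip_force: 30.0
```

Call:
jog_arm:
  motion:
    - [0, 0, 0, 0.2, 6, 0, 0]
    - [0, 0, 0, 0.2, 6, 0, 0]
    - [0, 0, 0, 0.2, 6, 0, 0]
    - [0, 0, 0, 0.2, 6, 0, 0]
    - [0, 0, 0, 0.2, 6, 0, 0]
    - [0, 0, 0, 0.2, 6, 0, 0]
    - [0, 0, 0, 0.2, 6, 0, 0]

```text
t: 18.27
eef_pos: [486.4, -14.2, 140.2]
tcp_rot: [3.142, 0.0, 3.046]
ft_force: [-0.2, 0.7, -1.8]
opening: 0.186
grip_force: 30.0
```

Call:
jog_arm:
  motion:
    - [0, 0, 0, 0.2, 6, 0, 0]
    - [0, 0, 0, 0.2, 6, 0, 0]
    - [0, 0, 0, 0.2, 6, 0, 0]
    - [0, 0, 0, 0.2, 6, 0, 0]
    - [0, 0, 0, 0.2, 6, 0, 0]
    - [0, 0, 0, 0.2, 6, 0, 0]
    - [0, 0, 0, 0.2, 6, 0, 0]
    - [0, 0, 0, 0.2, 6, 0, 0]
    - [0, 0, 0, 0.2, 6, 0, 0]

```text
t: 19.4
eef_pos: [489.8, 39.8, 140.2]
tcp_rot: [3.141, 0.0, 3.046]
ft_force: [0.8, -0.5, -1.5]
opening: 0.191
grip_force: 30.0
```

Run:
```python
from m import *
plan([500,40,140],174.5)
c=shot("scene");save(c,"sc4.png",(200,200,360,360),3.7)
```

```text
pose [489.8  39.8 140.2] rpy [180.    0.  174.5] shift(tool) [-10.1   1.2   0.2] turn [0. 0. 0.] F [ 0.8 -0.5 -1.5] t 19.4
```

View pics/sc4.png

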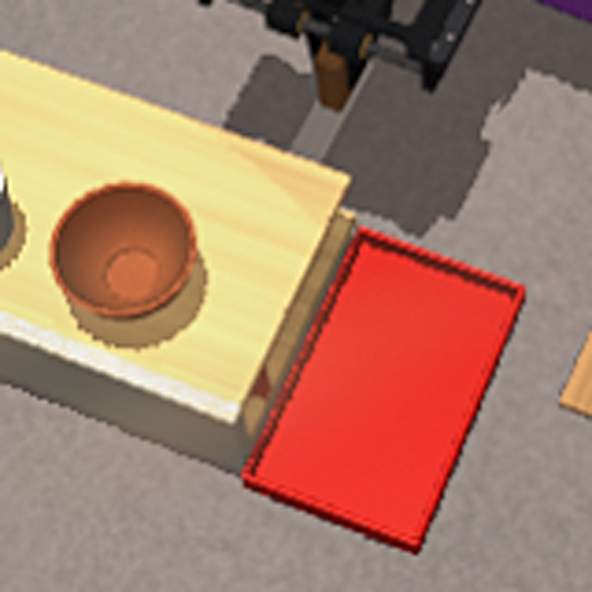

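The picture shows the tray empty at (400,390), the stop's end at (262,385), and the blade under the shelf near the +y end. The washer is still hidden. I'm pushing on past the end.

Call:
jog_arm:
  motion:
    - [0, 0, 0, 0.2, 6, 0, 0]
    - [0, 0, 0, 0.2, 6, 0, 0]
    - [0, 0, 0, 0.2, 6, 0, 0]
    - [0, 0, 0, 0.2, 6, 0, 0]
    - [0, 0, 0, 0.2, 6, 0, 0]
    - [0, 0, 0, 0.2, 6, 0, 0]
    - [0, 0, 0, 0.2, 6, 0, 0]
    - [0, 0, 0, 0.2, 6, 0, 0]
    - [0, 0, 0, 0.2, 6, 0, 0]
    - [0, 0, 0, 0.2, 6, 0, 0]

```text
t: 20.7
eef_pos: [493.5, 99.7, 140.2]
tcp_rot: [3.142, 0.0, 3.046]
ft_force: [0.3, -0.6, -0.6]
opening: 0.189
grip_force: 30.0
```

Call:
jog_arm:
  motion:
    - [0, 0, 0, 0.2, 6, 0, 0]
    - [0, 0, 0, 0.2, 6, 0, 0]
    - [0, 0, 0, 0.2, 6, 0, 0]
    - [0, 0, 0, 0, 0, 0, 0]

```text
t: 21.2
eef_pos: [494.6, 117.6, 140.2]
tcp_rot: [3.141, 0.0, 3.047]
ft_force: [0.1, 0.3, -1.9]
opening: 0.189
grip_force: 30.0
```

Run:
```python
from m import *
plan([500,40,140],174.5)
c=shot("scene");save(c,"sc5.png",(200,200,360,360),3.7)
```

```text
pose [494.6 117.6 140.2] rpy [180.    0.  174.6] shift(tool) [-12.7 -76.8   0.2] turn [0.  0.  0.1] F [ 0.1  0.3 -1.9] t 21.2
```

View pics/sc5.png

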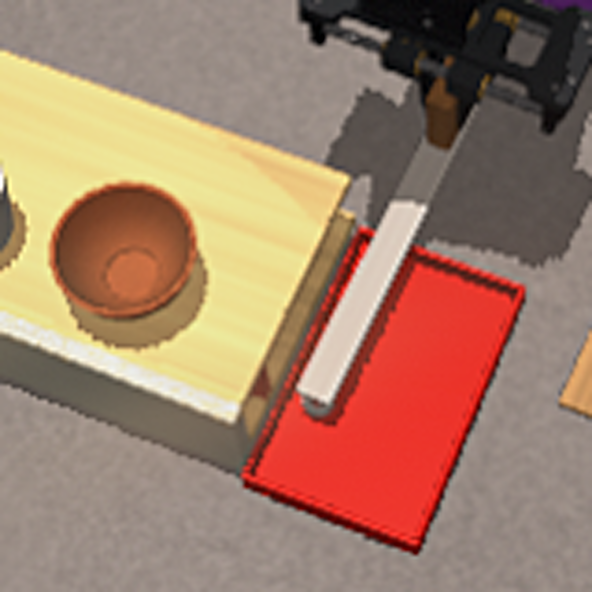

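The washer lies in the tray at crop (318,405), partly under the blade tip, and the blade is clear of the rack. I'm lifting straight up and returning to the board.

Call:
jog_arm:
  motion:
    - [0, 0, 0, 0, 0, -8, 0]
    - [0, 0, 0, 0, 0, -20, 0]
    - [0, 0, 0, 0, 0, -35, 0]
    - [0, 0, 0, 0, 0, -40, 0]
    - [0, 0, 0, 0, 0, -30, 0]
    - [0, 0, 0, 0, 0, -10, 0]
    - [0, 0, 0, 0, 0, 0, 0]

```text
t: 22.12
eef_pos: [494.5, 117.1, 283.3]
tcp_rot: [3.141, 0.001, 3.046]
ft_force: [-0.4, -0.3, -1.8]
opening: 0.189
grip_force: 30.0
```

Run:
```python
from m import *
plan([408.3,347.2,150],173.5)
c=shot("scene");save(c,"sc6.png",(200,200,360,360),3.7)
P=cloud(c);hsv=cv2.cvtColor(c["color"],cv2.COLOR_RGB2HSV);m=(P[...,0]>600)&(P[...,0]<770)&(P[...,1]>75)&(P[...,1]<185)&(P[...,2]<40)&(hsv[...,1]<90)
print(m.sum(),np.median(P[m],axis=0) if m.any() else "")
```

```text
pose [494.5 117.1 283.3] rpy [180.    0.  174.5] shift(tool) [107.8 220.8 133.3] turn [0. 0. 1.] F [-0.4 -0.3 -1.8] t 22.125
69 [704.2  93.3   8.4]
```

The washer is confirmed inside the tray at (704,93), z≈8.

Call:
jog_arm:
  motion:
    - [0, 0, 0, 10, 20, 0, 0]
    - [0, 0, 0, 20, 40, 0, 0]
    - [0, 0, 0, 22, 45, 0, 0]
    - [0, 0, 0, 22, 45, 0, 0]
    - [0, 0, 0, 20, 42, 0, 0]
    - [0, 0, 0, 10, 20, 0, 0]
    - [0, 0, 1, 3.8, 8.8, 0, 0]
    - [0, 0, 0, 0, 0, 30, 0]
    - [0, 0, 0, 0, 0, 40, 0]
    - [0, 0, 0, 0, 0, 40, 0]

```text
t: 23.42
eef_pos: [408.5, 346.5, 171.5]
tcp_rot: [-3.141, -0.0, 3.027]
ft_force: [0.4, 0.5, -2.3]
opening: 0.193
grip_force: 30.0
```

Call:
jog_arm:
  motion:
    - [0, 0, 0, 0, 0, 23, 0]
    - [0, 0, 0, 0, 0, 15, 0]
    - [0, 0, 0, 0, 0, 10, 0]
    - [0, 0, 0, 0, 0, 8, 0]
    - [0, 0, 0, 0, 0, 0, 0]

```text
t: 24.05
eef_pos: [408.4, 347.3, 117.2]
tcp_rot: [-3.142, -0.0, 3.029]
ft_force: [-0.1, 0.0, -1.2]
opening: 0.188
grip_force: 30.0
```

```bash
python3 -c "
from h import *
plan([408.3,347.2,112.6],173.5)"
```

```text
pose [408.4 347.3 117.2] rpy [-1.8000e+02 -1.0000e-02  1.7353e+02] shift(tool) [ 0.1 -0.1  4.6] turn [-0.   -0.01  0.03] F [-0.1  0.  -1.2] t 24.05
```

Call:
jog_arm:
  motion:
    - [0, 0, 0, 0, 0, 2, 0]
    - [0, 0, 0, 0, 0, 1.2, 0]
    - [0, 0, 0, 0, 0, 0.8, 0]
    - [0, 0, 0, 0, 0, 0, 0]

```text
t: 24.55
eef_pos: [408.4, 347.3, 113.3]
tcp_rot: [3.141, 0.0, 3.029]
ft_force: [-0.6, 0.1, -2.0]
opening: 0.189
grip_force: 30.0
```

Call:
jog_arm:
  motion:
    - [0, 0, 0, 0, 0, 0.4, 0]
    - [0, 0, 0, 0, 0, 0.4, 0]
    - [0, 0, 0, 0, 0, 0, 0]

```text
t: 24.92
eef_pos: [408.3, 347.3, 112.6]
tcp_rot: [3.141, 0.0, 3.029]
ft_force: [-0.7, -1.1, 2.3]
opening: 0.184
grip_force: 30.0
```

The board contact shows up as a change in fz from -2 to +2.3 N. I'm releasing the probe and withdrawing.

Call:
jog_arm:
  motion:
    - [0, 0, 0, 0, 0, 0, 60]
    - [0, 0, 0, 0, 0, 0, 60]
    - [0, 0, 0, 0, 0, 0, 60]
    - [0, 0, 0, 0, 0, 0, 60]
    - [0, 0, 0, 0, 0, -10, 60]
    - [0, 0, 0, 0, 0, -30, 60]
    - [0, 0, 0, 0, 0, -40, 60]
    - [0, 0, 0, 0, 0, -40, 60]
    - [0, 0, 0, 0, 0, -40, 60]
    - [0, 0, 0, 0, 0, 0, 60]

```text
t: 26.18
eef_pos: [408.8, 347.7, 275.8]
tcp_rot: [3.138, 0.004, 3.029]
ft_force: [0.2, -0.7, -0.4]
opening: 0.628
grip_force: 0.0
```

Run:
```python
from m import *
c=shot("side");save(c,"end.png",(160,150,540,400),2.1)
c=shot("scene");P=cloud(c);save(c,"endsc.png")
X,Y,Z=[P[...,i] for i in range(3)];m=(Z>60)&(Z<90)&(X>360)&(X<460)&(Y>310)&(Y<390);print("grip",m.sum(),rect(P[m]))
s=env.state();print(s["eef_pos"],s["opening"],s["ft_force"])
```

```text
grip 131 [411.1 346.2  17.9  47.3  83.1]
[408.1 347.1 272.7] 0.6334455219671046 [-0.5 -0.9  0. ]
```

View pics/end.png

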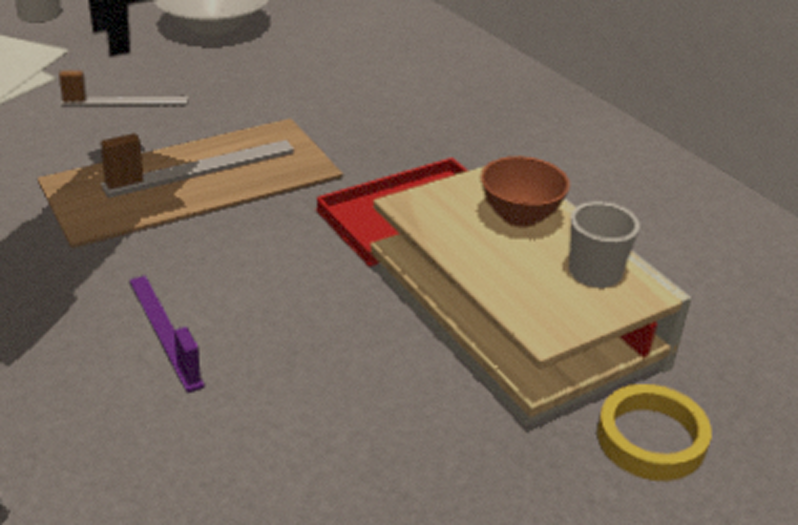

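The probe lies flat on the board (grip at crop (122,160), tip at (290,148)). The cup, bowl and tape are where they were, and the gripper is clear.

```bash
python3 -c "
from cell import env
print(env.job_done())"
```

```text
the job is handed in; nothing more can be done
None
```

The washer is in the red tray, the probe lies flat back on the board and released, the cup, bowl and tape are where they were, and the job is handed in at about 26 s of the allowed 70 s.

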